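# Assemble the tea-for-one on the round tray

## Robot

A 7-joint arm with a two-finger parallel gripper is mounted at the origin on the work surface. World frame = base frame: x ahead of the robot, y to its left, z up, the work surface at z = 0. Lengths are in m, angles in degrees, forces in N, time in s.
With the tool pointing down it reaches from about 0.425 to 0.875 m from the base axis. Payload 4.7 kg.
Tool frame: the origin (TCP) lies between the finger pads; the fingertips stand 11 mm ahead of it and the grasp point (between the pads) lies 8 mm behind it (env.tcp_to_tips is the distance from the TCP to the fingertips, in m); z points along the fingers, y is the line along which they close (so a half turn about z gives the same grasp; the last joint's range is limited). The gripper opens to 87 mm and grips with 3 to 60 N. Pads are 19 mm wide; open, the fingers measure 117 mm over their backs; the gripper's body (75 mm by 190 mm) begins 51 mm behind the grasp point.
Start: joints at [-75.224, 18.392, -4.016, 83.108, 1.295, 78.541, -3.26], TCP at [0.157, 0.631, 0.234] pointing down, gripper open.
Joint ranges: [-163.93, 163.93], [-17.29, 119.83], [-79.2, 71.16], [3.27, 140.29], [-89.18, 269.18], [5.43, 117.66], [-154.24, 154.24]. Speed limits (degrees/s): [147.25, 147.25, 180, 180, 180, 180, 180].

## Interface

Orientations are given as [roll, pitch, yaw] about the fixed x, y, z axes, in that order (R = Rz(yaw) Ry(pitch) Rx(roll)).
In Python, from cell import env, viewer gives the robot as it stands.
- The arm moves only by the tool step_arm, never from a script. Its arguments are lists of equal length, an entry for each row: "delta_pos": the shift along the tool's x, y, z in units of 0.2 m (1.0 is 0.2 m), a list of three; "rot": the turn, a rotation vector about the tool's x, y, z in units of 1.5 rad (1.0 is 1.5 rad), a list of three; "gripper": the gripper command: -1 is shut, 1 is fully open, values between are in proportion. A call has 1 to 20 rows; each row is the pose to reach, as a shift and turn from the pose commanded when the call began, along the tool's axes at that moment; what a row does not reach only later rows make up. A row lasts 1/8 s, in which the tool goes at most 62.5 mm and 10.7 degrees, less where a joint would pass 70% of its speed; a pose out of reach is approached as far as the arm can. A call with a number of a shift or a turn outside -1 to 1 is refused whole. A call with a gripper value outside its range is refused whole. The fingers move at their own pace and stop on an object; "squeeze" is the grip in N (left out, the last holds). Time passes only in rows, so rows that repeat a pose let the fingers close. It gives the time, the measured TCP pose, the force, the opening and the grip force at its end, in the units of the state.
- env.get_obs(): the state, without advancing time (a new reading comes with each control period).
- viewer.read_camera(name): name is "scene" or "top" or "wrist"; returns a dict with "img" (400x640x3 uint8, red, green, blue), "fx", "fy", "cx", "cy" (pixels), "dist" ([k1, k2, p1, p2, k3] as OpenCV has them; the pictures are not rectified), "pose" (4x4, takes a point from camera to world coordinates). Camera axes: x right, y down, z forward; pixel columns grow to the right and rows downward; lengths in m; the calibration is good to about 2 mm. A picture is of the moment at which its call begins. There is no depth.
- env.sign_off(): hands the job in; it is judged then, once.
The state is a dict: "time_s": time; "qpos": joint angles; "joint_velocities": joint speeds; "effort": joint torques, N m; "tool_pos": TCP position; "tool_rot": TCP orientation; "force": force on the tool from outside, world axes, zero at the start; "wrist_torque": the same for the moment, N m; "grip_width": finger opening in m; "grasp_force": force on a finger pad.
Only numpy, scipy, OpenCV 4.12 (cv2) and the standard library are available. Lean on these libraries where they do the work, as an engineer would, in place of code of your own. Each camera call takes 0.05 s, during which the arm holds its last target. There are 200 camera calls.

## Task

Put the tea-for-one together on the round wooden tray (not on the square cork mat), from the bottom up and one piece at a time: first the wooden coaster flat in the middle of the tray, then the cup upright and centred on the coaster, then the strainer hung in the cup with its flange resting on the cup's rim, and last the brown lid seated flat on the strainer. Set the pieces down gently without dropping them, let go of everything, and leave the white box, the glass bowl and the red peg where they are.

Things in the scene. Friction and masses are not known exactly. Their poses are not given: they have to be found in the camera images.
- coaster_mid (a point): centre (half-way up) of the loose round wooden coaster, a plain solid disc 64 mm in diameter and 12 mm thick lying flat; z axis up. Take it across its edge.
- cup_mid (a point): centre (half-way up) of the loose white ceramic cup without handle, a straight cylinder 56 mm outside diameter, 62 mm tall, wall 3.5 mm (49 mm inside), floor 5 mm thick, standing mouth up; z axis up to the mouth.
- strainer_mid (a point): centre (half-way up) of the loose aluminium tea strainer: a basket 40 mm outside diameter (36 mm inside), open at the top, with a flat round flange 64 mm in diameter and 5 mm thick round its top. Overall 47 mm tall, the flange's underside 42 mm above the basket's underside; it stands upright on its basket, z axis up. The flange overhangs the cup by 4 mm all round when hung in it, so it can be held by the flange's edge.
- lid_mid (a point): centre (half-way up) of the loose brown ceramic lid, 40 mm tall overall: at the bottom a locating spigot 26 mm in diameter and 6 mm high, then a disc 60 mm in diameter and 6 mm thick (from 6 to 12 mm above the underside), then an upright round knob 18 mm in diameter and 28 mm tall (from 12 to 40 mm). It lies knob up on its spigot; z axis up. The spigot drops into the strainer's basket and the disc rests on the flange.
- tray: the round light wooden tray, fixed, 170 mm in diameter; origin at the centre of its underside on the sill. Its flat floor is 4 mm above the sill, with a rim 4 mm thick rising to 8 mm.
- mat: a square cork mat, fixed, 130 x 130 x 4 mm, origin at the centre of its underside; not used.
- box: bystander: small white plastic box with a closed press-button lid, 72 x 62 x 49 mm, origin at the centre of its underside; loose, must stay where it is.
- bowl: bystander: upturned glass dessert bowl, 100 mm in diameter, 53 mm tall, origin at the centre of its underside; loose, must stay where it is.
- peg: bystander: red plastic clothes peg lying flat, 72 mm long, 13 mm wide, 11 mm tall, its long side along its x axis, origin at the centre of its underside; loose, must stay where it is.
There are look-alikes about, which are no part of the job. What is shaped like the part that bears lid_mid but green is not meant. Of the things that look like the tray, the smaller one is meant.

How it is judged:
By the outcome, as a careful person would: the job done as asked, in the order asked, and still so for the second after the job is handed in, with the robot touching nothing.
It also fails if it takes over 141 s, if anything falls off the work surface, if the arm or the gripper's body presses on something with over 40 N, if the wrist force passes 120 N, or if a joint passes its speed limit or range.

## Working session

There is one attempt and no reset: what is moved stays moved. The work goes in short steps, Python scripts to look and compute and a tool call to move; the robot and the scene stay as the last step left them, time stands still between calls to the robot, and variables do not carry over. Pictures are saved under pics/ and viewed, at most 15 in all, crops included, and the job is handed in when it is done.

Besides the shell and the picture viewer there is one more tool, called after "Call:" as a command line: name --argument value ..., lists and objects as JSON in quotes. step_arm: Moves the arm, as the interface text tells. Shifts and turns lie within -1 to 1; 1 stands for 0.2 m of shift or 1.5 rad of turn. Its arguments: {"type":"object","properties":{"delta_pos":{"type":"array"},"rot":{"type":"array"},"gripper":{"type":"array"},"squeeze":{"type":"number"}},"required":["delta_pos","rot","gripper"]}

```bash
ls; mkdir -p pics
cat > h.py <<'E'
import numpy as np,cv2
from cell import env,viewer
from scipy.spatial.transform import Rotation as R
def cam(n):
    return viewer.read_camera(n)
def save(c,f,crop=None,s=1):
    im=c["img"]
    if crop: x0,y0,x1,y1=crop; im=im[y0:y1,x0:x1]
    cv2.imwrite("pics/"+f,cv2.resize(im[:,:,::-1],None,fx=s,fy=s,interpolation=cv2.INTER_CUBIC))
def K(c): return np.array([[c["fx"],0,c["cx"]],[0,c["fy"],c["cy"]],[0,0,1.]])
def ray(c,uv):
    p=cv2.undistortPoints(np.array(uv,float).reshape(-1,1,2),K(c),np.array(c["dist"],float)).reshape(-1,2)
    T=np.array(c["pose"]); d=np.c_[p,np.ones(len(p))]@T[:3,:3].T
    return T[:3,3],d
def onz(c,uv,z):
    o,d=ray(c,uv); return o+d*((z-o[2])/d[:,2])[:,None]
def proj(c,P):
    T=np.linalg.inv(np.array(c["pose"])); r=cv2.Rodrigues(T[:3,:3])[0]
    return cv2.projectPoints(np.array(P,float).reshape(-1,3),r,T[:3,3],K(c),np.array(c["dist"],float))[0].reshape(-1,2)
E
python3 - <<'E'
from h import *
for n in("scene","top"):
    c=cam(n); save(c,n+"0.png",s=1.25); print(n,np.round(c["pose"],3).tolist(),c["fx"])
o=env.get_obs(); print({k:np.round(v,3).tolist() for k,v in o.items()})
E
```

```text
pics
scene [[0.604, 0.547, -0.58, 1.148], [0.797, -0.413, 0.44, -0.474], [0.001, -0.728, -0.685, 0.75], [0.0, 0.0, 0.0, 1.0]] 379.1557984413487
top [[0.004, -0.996, 0.084, 0.443], [-1.0, -0.001, 0.031, -0.02], [-0.031, -0.085, -0.996, 1.098], [0.0, 0.0, 0.0, 1.0]] 378.8973117571488
{'time_s': 0.1, 'qpos': [-75.223, 18.434, -4.015, 83.168, 1.297, 78.541, -3.26], 'joint_velocities': [0.059, -0.067, -0.0, -0.114, 0.005, -0.012, 0.063], 'effort': [0.0, -49.257, -0.406, -31.34, -0.064, 0.04, 0.0], 'tool_pos': [0.157, 0.63, 0.233], 'tool_rot': [-179.902, 0.007, 166.033], 'force': [0.319, -0.113, 0.653], 'wrist_torque': [0.007, 0.007, -0.027], 'grasp_force': 0.0, 'grip_width': 0.088}
```

View pics/scene0.png

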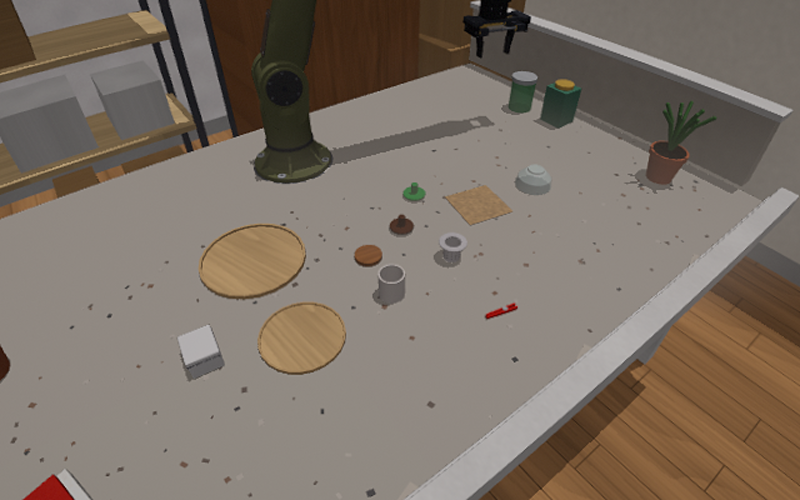

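View pics/top0.png

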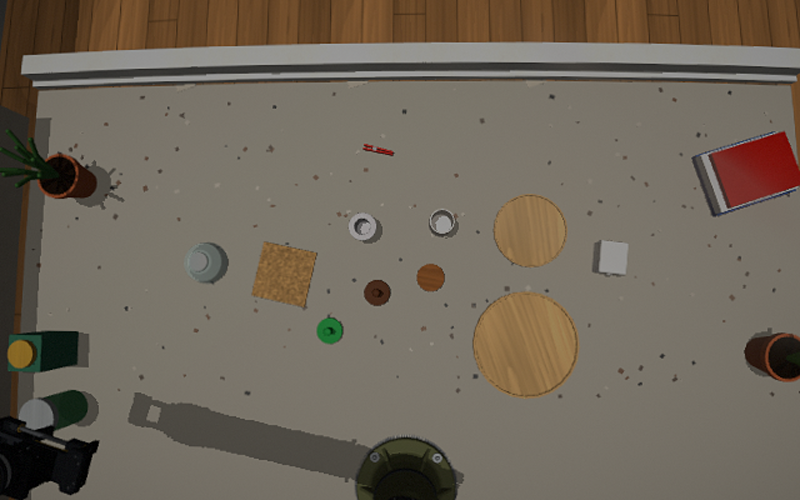

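Scene (800 px pictures): lid candidates in the top view are the brown one (377,292) and the green one (330,330), so brown. Trays are small (530,231) and large (525,344), so small. The coaster is at (431,277), the cup at (442,222) and the strainer at (363,226). The bystanders are the bowl (206,262), box (612,257) and peg (378,150).

Run:
```python
from h import *
c=cam("top"); im=c["img"]
save(c,"crop1.png",(240,140,480,300),3.3)
hsv=cv2.cvtColor(im,cv2.COLOR_RGB2HSV)
def show(name,uv,r,mask,z):
    u,v=uv; m=np.zeros(mask.shape,np.uint8); cv2.circle(m,(int(u),int(v)),r,255,-1); m&=mask.astype(np.uint8)*255
    m=cv2.morphologyEx(m,cv2.MORPH_CLOSE,np.ones((3,3)))
    cs,_=cv2.findContours(m,cv2.RETR_EXTERNAL,cv2.CHAIN_APPROX_NONE); k=max(cs,key=cv2.contourArea)
    P=onz(c,k.reshape(-1,2),z)[:,:2].astype(np.float32); (x,y),rad=cv2.minEnclosingCircle(P)
    e=cv2.fitEllipse(P)
    print(name,"n",len(k),"minC",round(x,4),round(y,4),"d",round(2*rad*1000,1),"ell",np.round(e[0],4),np.round(np.array(e[1])*1000,1))
S,V,H=[hsv[:,:,i].astype(int) for i in(1,2,0)]
print([(n,hsv[int(v/1.25),int(u/1.25)].tolist()) for n,u,v in[("coast",431,277),("lid",370,295),("cuprim",442,211),("fl",352,226),("bg",480,250),("tray",530,231)]])
show("coaster",(345,222),18,(S>110),.012)
show("lid",(302,234),18,(S>75),.009)
show("cup",(353.5,178),18,(V>V[200,384]+25)|0,.062)
show("strainer",(290.5,181),18,(V>V[200,384]+25),.047)
show("tray",(424,185),36,(S>70),.008)
show("green",(264,264),18,(S>75),.009)
show("box",(490,206),20,(V>V[200,384]+25),.049)
```

```text
[('coast', [13, 178, 112]), ('lid', [9, 153, 70]), ('cuprim', [19, 36, 56]), ('fl', [0, 8, 155]), ('bg', [19, 35, 124]), ('tray', [17, 115, 142])]
coaster n 61 minC 0.474 -0.0535 d 63.2 ell [ 0.4738 -0.0538] [59.5 60.7]
lid n 56 minC 0.4393 0.0694 d 60.3 ell [0.4388 0.069 ] [56.7 57.7]
cup n 45 minC 0.5867 -0.0781 d 47.3 ell [ 0.5875 -0.0795] [34.3 40.8]
strainer n 59 minC 0.5865 0.1004 d 60.4 ell [0.5867 0.1004] [56.9 58.7]
tray n 166 minC 0.5839 -0.2846 d 172.3 ell [ 0.5833 -0.2846] [168.3 169.3]
green n 57 minC 0.3514 0.1778 d 60.0 ell [0.3513 0.1778] [57.3 57.6]
box n 107 minC 0.5178 -0.4584 d 84.5 ell [ 0.5173 -0.4579] [62.1 74. ]
```

View pics/crop1.png

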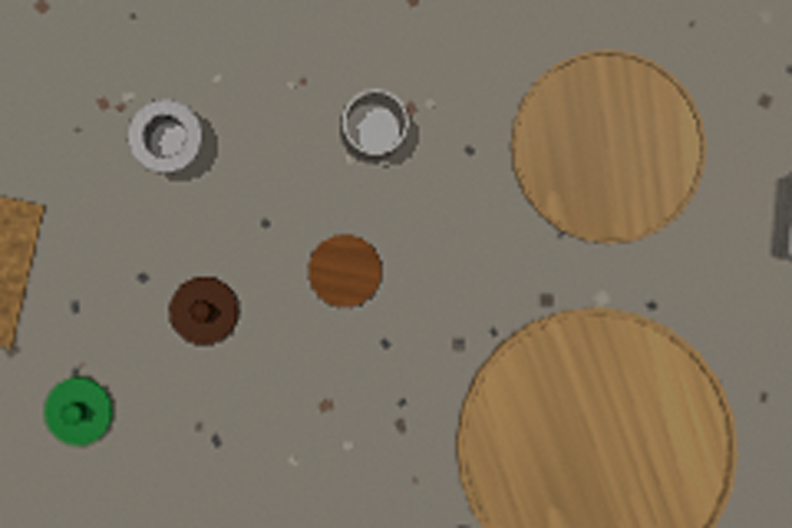

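The crop confirms the brown lid at (204,311), coaster at (345,270), cup rim at (376,124), strainer at (165,137) and small tray at (607,147). I'll move now, curving around the base and squaring the tool yaw to 180°.

Call:
step_arm --delta_pos '[[-0.3,-0.25,0],[-0.6,-0.5,0],[-0.97,-0.79,0],[-0.97,-0.79,0],[-0.97,-0.79,0],[-0.97,-0.79,0],[-0.97,-0.79,0],[-0.97,-0.79,0]]' --rot '[[0,0,-0.06],[0,0,-0.12],[0,0,-0.1625],[0,0,-0.1625],[0,0,-0.1625],[0,0,-0.1625],[0,0,-0.1625],[0,0,-0.1625]]' --gripper '[1,1,1,1,1,1,1,1]'

```text
time_s: 1.15
tool_pos: [0.3059, 0.4317, 0.2333]
tool_rot: [-180.0, -0.0, -179.8]
force: [0.1, -0.8, 0.8]
grip_width: 0.087
grasp_force: 0.0
```

Call:
step_arm --delta_pos '[[-0.25,-0.25,0],[-0.5,-0.5,0],[-0.82,-0.98,0],[-0.82,-0.98,0],[-0.82,-0.98,0],[-0.82,-0.98,0]]' --rot '[[0,0,0],[0,0,0],[0,0,0],[0,0,0],[0,0,0],[0,0,0]]' --gripper '[1,1,1,1,1,1]'

```text
time_s: 1.9
tool_pos: [0.4708, 0.2353, 0.2334]
tool_rot: [180.0, -0.0, -180.0]
force: [-0.6, 1.1, 0.3]
grip_width: 0.0869
grasp_force: 0.0
```

Call:
step_arm --delta_pos '[[0,-0.3,0],[0,-0.6,0],[0,-0.9,0],[0,-1,0],[0,-1,0],[0,-1,0],[0,-1,0]]' --rot '[[0,0,0],[0,0,0],[0,0,0],[0,0,0],[0,0,0],[0,0,0],[0,0,0]]' --gripper '[1,1,1,1,1,1,1]'

```text
time_s: 2.78
tool_pos: [0.471, 0.0369, 0.2334]
tool_rot: [-180.0, -0.0, -179.8]
force: [-0.7, 0.3, 0.2]
grip_width: 0.0874
grasp_force: 0.0
```

Run:
```python
from h import *
c=cam("wrist"); save(c,"w1.png"); print(np.round(c["pose"],3).tolist()); o=env.get_obs(); print(o["tool_pos"],o["qpos"])
for n,p in dict(coaster=(.474,-.0537,.012),lid=(.439,.0692,.012),strainer=(.5866,.1004,.047),cup=(.587,-.079,.062)).items(): print(n,proj(c,p).round(1))
```

```text
[[-0.005, 0.958, 0.285, 0.391], [1.0, 0.005, 0.001, 0.039], [-0.001, 0.285, -0.958, 0.386], [0.0, 0.0, 0.0, 1.0]]
[0.4709753  0.03645005 0.23342905] [-33.99072066  -4.51522713  25.19511778 108.12335142   1.98358398
  75.98760355  80.83533509]
coaster [[240.2 177.4]]
lid [[347.1 147.5]]
strainer [[372.7 279.9]]
cup [[213.9 286. ]]
```

View pics/w1.png

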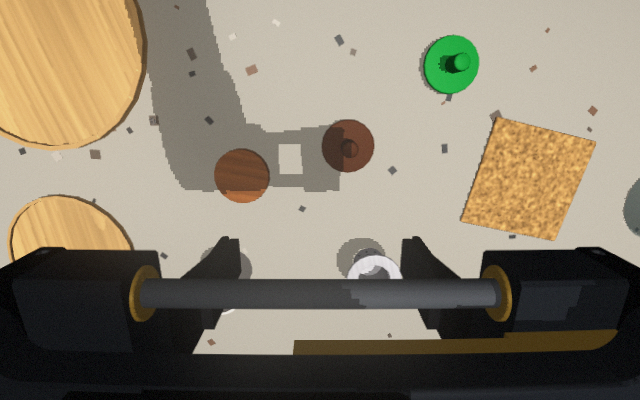

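Wrist view: coaster at (241,175) and lid at (348,146), matching the projections within about 2 px. The cup and strainer are partly hidden by the gripper. I'll refine the coaster from here.

```bash
cat >> h.py <<'E'
def disc(c,uv,r,mask,z,q=0):
    m=np.zeros(mask.shape,np.uint8); cv2.circle(m,(int(uv[0]),int(uv[1])),r,255,-1); m&=mask.astype(np.uint8)*255
    cs,_=cv2.findContours(m,cv2.RETR_EXTERNAL,cv2.CHAIN_APPROX_NONE); k=max(cs,key=cv2.contourArea)
    P=onz(c,k.reshape(-1,2),z)[:,:2].astype(np.float32); a,rad=cv2.minEnclosingCircle(P); e=cv2.fitEllipse(P)
    return np.round(a,4),round(2e3*rad,1),np.round(e[0],4),np.round(np.array(e[1])*1e3,1)
E
python3 - <<'E'
from h import *
c=cam("wrist"); h=cv2.cvtColor(c["img"],cv2.COLOR_RGB2HSV).astype(int)
print(disc(c,(241,175),40,h[:,:,1]>105,.012)); print(disc(c,(348,146),36,h[:,:,1]>95,.012))
print(h[175,235],h[145,335],h[200,300],h[150,290])
E
```

```text
(array([ 0.4723, -0.0524]), 64.7, array([ 0.4726, -0.0525]), array([61.8, 62.9]))
(array([0.4372, 0.0697]), 58.7, array([0.4372, 0.07  ]), array([56.5, 57.2]))
[ 11 150 112] [  9 104  71] [ 21  26 198] [ 21  30 198]
```

Call:
step_arm --delta_pos '[[0,-0.2,0],[-0.01,-0.4475,0.1],[-0.01,-0.4475,0.3],[-0.01,-0.4475,0.6],[-0.01,-0.4475,0.85],[-0.01,-0.4475,0.9],[-0.01,-0.4475,0.9],[-0.01,-0.4475,0.9]]' --rot '[[0,0,0],[0,0,0],[0,0,0],[0,0,0],[0,0,0],[0,0,0],[0,0,0],[0,0,0]]' --gripper '[1,1,1,1,1,1,1,1]'

```text
time_s: 3.88
tool_pos: [0.475, -0.0547, 0.0556]
tool_rot: [180.0, 0.2, -180.0]
force: [-0.4, 0.9, -0.6]
grip_width: 0.0868
grasp_force: 0.0
```

Run:
```python
from h import *
c=cam("wrist"); save(c,"w2.png"); o=env.get_obs(); print(o["tool_pos"],o["qpos"].round(1))
print(proj(c,[(.473,-.053,.012),(.441,-.053,.012)]))
```

```text
[ 0.47495138 -0.05470378  0.05561624] [-27.5   7.7  32.9 119.5  -5.3  53.9  98.3]
[[319.25383566 230.07607392]
 [319.30857824 181.00576348]]
```

View pics/w2.png

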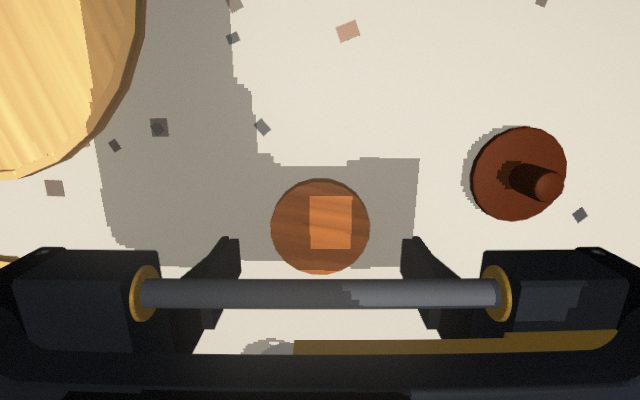

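Coaster spans columns 270–370, centred on column 320 between the fingers. Its near edge is at row 178, giving x ≈ 0.4715. I'll descend and grip.

Call:
step_arm --delta_pos '[[0.0175,0,0.07],[0.0175,0,0.14],[0.0175,0,0.19],[0.0175,0,0.21],[0.0175,0,0.21],[0.0175,0,0.21],[0.0175,0,0.21],[0.0175,0,0.21],[0.0175,0,0.21],[0.0175,0,0.21]]' --rot '[[0,0,0],[0,0,0],[0,0,0],[0,0,0],[0,0,0],[0,0,0],[0,0,0],[0,0,0],[0,0,0],[0,0,0]]' --gripper '[1,1,1,1,1,0.3,0.3,0.3,0.3,0.3]' --squeeze 15

```text
time_s: 5.18
tool_pos: [0.4695, -0.0548, 0.0115]
tool_rot: [180.0, -0.0, -180.0]
force: [-0.6, 1.2, -0.4]
grip_width: 0.0632
grasp_force: 15.0
```

Call:
step_arm --delta_pos '[[0,0,-0.1],[0,0,-0.25],[0,-0.1,-0.5],[-0.1,-0.3,-0.7],[-0.2,-0.5,-0.7],[-0.35,-0.7,-0.7],[-0.45,-0.9,-0.7],[-0.5,-1,-0.7],[-0.5,-1,-0.7],[-0.5,-1,-0.7]]' --rot '[[0,0,0],[0,0,0],[0,0,0],[0,0,0],[0,0,0],[0,0,0],[0,0,0],[0,0,0],[0,0,0],[0,0,0]]' --gripper '[0.3,0.3,0.3,0.3,0.3,0.3,0.3,0.3,0.3,0.3]'

```text
time_s: 6.42
tool_pos: [0.5692, -0.2536, 0.1511]
tool_rot: [179.9, -0.1, -180.0]
force: [0.2, -0.4, 0.1]
grip_width: 0.0635
grasp_force: 15.0
```

Run:
```python
from h import *
c=cam("wrist"); save(c,"w3.png"); 
for i in range(3):
    o=env.get_obs(); print(o["tool_pos"],o["qpos"].round(1))
```

```text
[ 0.569322   -0.25325831  0.15130589] [-11.1  21.5  40.8  94.4 -14.8  69.7 123.1]
[ 0.569322   -0.25325831  0.15130589] [-11.1  21.5  40.8  94.4 -14.8  69.7 123.1]
[ 0.569322   -0.25325831  0.15130589] [-11.1  21.5  40.8  94.4 -14.8  69.7 123.1]
```

View pics/w3.png

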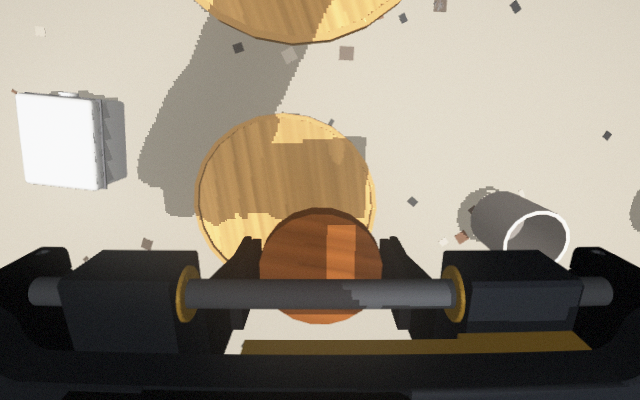

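The tray arc shows at columns 196–376, top row 112. The held coaster is at (320,265), and the cup at (536,240) on the right. I'll fit circles for the tray, held coaster and cup.

```bash
cat >> h.py <<'E'
from scipy.optimize import least_squares
def circ(P,r=None):
    P=np.asarray(P)[:,:2]; x0=[*P.mean(0),r or .04]
    f=lambda q:np.hypot(P[:,0]-q[0],P[:,1]-q[1])-(r or q[2])
    s=least_squares(f,x0,loss="soft_l1",f_scale=.001); return s.x.round(4), round(1e3*np.sqrt(np.mean(s.fun**2)) ,2)
def edge(mask,win):
    cs,_=cv2.findContours(mask.astype(np.uint8)*255,cv2.RETR_EXTERNAL,cv2.CHAIN_APPROX_NONE)
    k=max(cs,key=cv2.contourArea).reshape(-1,2); x0,y0,x1,y1=win
    return k[(k[:,0]>x0)&(k[:,0]<x1)&(k[:,1]>y0)&(k[:,1]<y1)]
E
python3 - <<'E'
from h import *
c=cam("wrist"); h=cv2.cvtColor(c["img"],cv2.COLOR_RGB2HSV).astype(int); S=h[:,:,1]
print(h[170,250],h[210,300],h[240,300],h[170,150])
m=S>60; m[:60]=0
for s in (50,60,70):
    m=S>s; m[:60]=0; k=edge(m,(150,60,420,200)); print(len(k),circ(onz(c,k,.008),.085),circ(onz(c,k,.008)))
m=(S>165); m[:205]=0; m[285:]=0; k=edge(m,(262,206,380,240)); print(len(k),circ(onz(c,k,.1518),.032),circ(onz(c,k,.1518)))
E
```

```text
[ 17 126 170] [ 16 137 154] [ 13 181 114] [ 23  29 148]
253 (array([ 0.5822, -0.2848,  0.085 ]), np.float64(0.38)) (array([ 0.5828, -0.2848,  0.0855]), np.float64(0.33))
252 (array([ 0.5825, -0.2849,  0.085 ]), np.float64(0.34)) (array([ 0.5828, -0.2849,  0.0853]), np.float64(0.33))
252 (array([ 0.5827, -0.2848,  0.085 ]), np.float64(0.35)) (array([ 0.5828, -0.2848,  0.0851]), np.float64(0.35))
195 (array([ 0.5741, -0.253 ,  0.032 ]), np.float64(1.31)) (array([ 0.5677, -0.2533,  0.0262]), np.float64(1.12))
```

Run:
```python
from h import *
c=cam("wrist")
print(onz(c,[(320,208),(320,215)],.1518)[:,0]+.032, onz(c,[(320,323)],.1398)[:,0]-.032)
```

```text
[0.57047802 0.5740517 ] [0.58108224]
```

Call:
step_arm --delta_pos '[[-0.047,-0.1,0],[-0.047,-0.1575,0.1],[-0.047,-0.1575,0.3],[-0.047,-0.1575,0.5],[-0.047,-0.1575,0.6],[-0.047,-0.1575,0.64],[-0.047,-0.1575,0.66],[-0.047,-0.1575,0.665],[-0.047,-0.1575,0.665],[-0.047,-0.1575,0.665]]' --rot '[[0,0,0],[0,0,0],[0,0,0],[0,0,0],[0,0,0],[0,0,0],[0,0,0],[0,0,0],[0,0,0],[0,0,0]]' --gripper '[0.3,0.3,0.3,0.3,0.3,0.3,0.3,0.3,0.3,0.3]'

```text
time_s: 7.82
tool_pos: [0.5794, -0.2865, 0.0193]
tool_rot: [-180.0, 0.1, -180.0]
force: [-0.8, 0.1, -0.3]
grip_width: 0.0628
grasp_force: 15.0
```

Call:
step_arm --delta_pos '[[0,0,0.005],[0,0,0.01],[0,0,0.01],[0,0,0.01]]' --rot '[[0,0,0],[0,0,0],[0,0,0],[0,0,0]]' --gripper '[0.3,0.3,0.3,0.3]'

```text
time_s: 8.32
tool_pos: [0.5789, -0.2864, 0.0165]
tool_rot: [180.0, -0.0, 180.0]
force: [0.1, -0.2, -1.2]
grip_width: 0.0629
grasp_force: 15.0
```

Call:
step_arm --delta_pos '[[0,0.007,0],[0,0.007,0.003],[0,0.007,0.006],[0,0.007,0.006],[0,0.007,0.006]]' --rot '[[0,0,0],[0,0,0],[0,0,0],[0,0,0],[0,0,0]]' --gripper '[0.3,0.3,0.3,0.3,0.3]'

```text
time_s: 8.95
tool_pos: [0.579, -0.2849, 0.0156]
tool_rot: [180.0, 0.0, -180.0]
force: [-1.0, 0.4, 3.4]
grip_width: 0.0631
grasp_force: 15.8
```

Call:
step_arm --delta_pos '[[0,0,0],[0,0,0],[0,0,0],[0,0,-0.1],[0,0,-0.3],[0.1,0,-0.6],[0.3,0,-0.9],[0.4,0,-0.9],[0.4,0,-0.9],[0.4,0,-0.9]]' --rot '[[0,0,0],[0,0,0],[0,0,0],[0,0,0],[0,0,0],[0,0,0],[0,0,0],[0,0,0],[0,0,0],[0,0,0]]' --gripper '[0.7,1,1,1,1,1,1,1,1,1]'

```text
time_s: 10.2
tool_pos: [0.4995, -0.2847, 0.1953]
tool_rot: [180.0, 0.0, -180.0]
force: [-0.2, 0.7, 0.6]
grip_width: 0.0872
grasp_force: 0.0
```

Run:
```python
from h import *
c=cam("wrist"); save(c,"w4.png"); o=env.get_obs(); print(o["tool_pos"],o["qpos"].round(1))
h=cv2.cvtColor(c["img"],cv2.COLOR_RGB2HSV).astype(int); S=h[:,:,1]
p=proj(c,(.583,-.285,.016))[0]; print(p,S[int(p[1]),int(p[0])])
print(disc(c,p,45,(S>150),.016))
t=cam("top");h=cv2.cvtColor(t["img"],cv2.COLOR_RGB2HSV).astype(int); p=proj(t,(.583,-.285,.016))[0]; print(disc(t,p,20,(h[:,:,1]>145),.016))
```

```text
[ 0.49954946 -0.28449154  0.19484624] [-11.5  12.8  44.3  98.5  -9.3  72.5 125.1]
[317.71052445 257.08385138] 174
(array([ 0.5805, -0.2821]), 66.2, array([ 0.5806, -0.2825]), array([61.6, 62.8]))Traceback (most recent call last):
  File "<stdin>", line 6, in <module>
  File "h.py", line 23, in disc
    P=onz(c,k.reshape(-1,2),z)[:,:2].astype(np.float32); a,rad=cv2.minEnclosingCircle(P); e=cv2.fitEllipse(P)
                                                                                            ~~~~~~~~~~~~~~^^^
cv2.error: OpenCV(4.12.0) /io/opencv/modules/imgproc/src/shapedescr.cpp:361: error: (-201:Incorrect size of input array) There should be at least 5 points to fit the ellipse in function 'fitEllipseNoDirect'
```

View pics/w4.png

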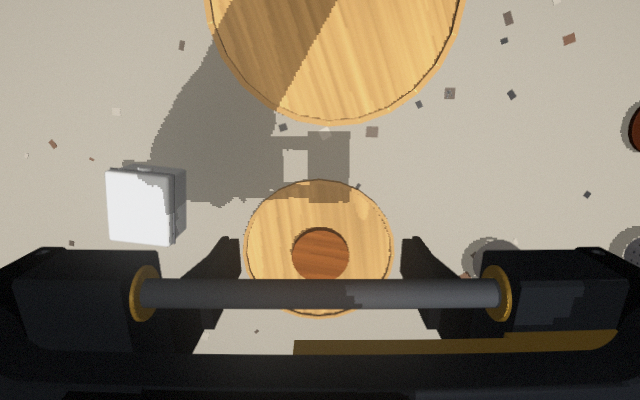

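Coaster lies flat at (320,256) on the tray, whose columns 244–392 centre on 318. I'll fit both circles precisely, and the cup too.

Run:
```python
from h import *
c=cam("wrist"); h=cv2.cvtColor(c["img"],cv2.COLOR_RGB2HSV).astype(int); S=h[:,:,1]
for s in(145,155,165):
    m=S>s; m[:215]=0; m[282:]=0; m[:,:270]=0; m[:,370:]=0
    k=edge(m,(272,216,368,272)); P=onz(c,k,.016); print(len(k),circ(P,.032),circ(P))
m=S>60; m[:150]=0; m[278:]=0; m[:,:242]=0;m[:,396:]=0; k=edge(m,(240,150,400,240)); P=onz(c,k,.008); print(len(k),circ(P,.085),circ(P))
t=cam("top");h=cv2.cvtColor(t["img"],cv2.COLOR_RGB2HSV).astype(int); p=proj(t,(.583,-.285,.016))[0].astype(int); print(p,h[p[1],p[0]-20:p[0]+21:2,1])
```

```text
124 (array([ 0.5807, -0.2825,  0.032 ]), np.float64(0.89)) (array([ 0.5801, -0.2825,  0.0313]), np.float64(0.74))
124 (array([ 0.5828, -0.2824,  0.032 ]), np.float64(1.07)) (array([ 0.5815, -0.2825,  0.0308]), np.float64(0.6))
111 (array([ 0.5836, -0.2825,  0.032 ]), np.float64(1.35)) (array([ 0.5818, -0.2826,  0.0304]), np.float64(0.46))
187 (array([ 0.5816, -0.2846,  0.085 ]), np.float64(0.45)) (array([ 0.5809, -0.2846,  0.0845]), np.float64(0.42))
[424 183] [116 114 113 116 113 135 133 139 138 141 138 140 141 139 140 144 115 117
 117 116 116]
```

Call:
step_arm --delta_pos '[[0.05,0.3,0],[0.1,0.6,0],[0.15,0.9,0],[0.15,1,0],[0.15,1,0],[0.15,1,0],[0.15,1,0]]' --rot '[[0,0,0],[0,0,0],[0,0,0],[0,0,0],[0,0,0],[0,0,0],[0,0,0]]' --gripper '[1,1,1,1,1,1,1]'

```text
time_s: 11.28
tool_pos: [0.469, -0.0867, 0.1952]
tool_rot: [-180.0, -0.0, 179.8]
force: [-0.2, -1.3, -0.1]
grip_width: 0.0873
grasp_force: 0.0
```

Run:
```python
from h import *
c=cam("wrist"); save(c,"w5.png"); o=env.get_obs(); print(o["tool_pos"],o["qpos"].round(1))
g=cv2.cvtColor(c["img"],cv2.COLOR_RGB2GRAY); print(proj(c,[(.587,-.079,.062),(.559,-.079,.062)]))
h=cv2.cvtColor(c["img"],cv2.COLOR_RGB2HSV).astype(int)
for r in range(225,280,6): print(r,g[r,280:376:4])
```

```text
[ 0.46894508 -0.08649687  0.19522515] [-28.9  -2.9  35.4 111.    1.8  71.4  95.8]
[[325.87803045 308.86134347]
 [325.99024495 284.3043438 ]]
225 [195 196 195 196 193 197 194 195 194 196 196 195 194 194 194 196 198 195
 194 194 197 195 192 193]
231 [196 194 194 194 199 194 194 195 193 194 197 194 194 195 194 194 196 195
 195 197 193 195 197 195]
237 [193 193 192 192 195 195 195 196 194 194 193 193 194 194 194 196 197 195
 196 196 195 195 195 195]
243 [196 196 193 196 194 195 194 192 195 195 192 192 195 195 193 196 194 195
 194 193 194 193 196 192]
249 [194 194 193 193 194 192 194 194 194 192 195 196 192 194 197 196 191 193
 196 195 196 194 197 195]
255 [193 195 193 192 189 193 193 193 195 195 192 190 195 191 194 193 193 195
 193 194 195 191 194 193]
261 [192 193 195 194 193 193 193 192 171 126 195 194 195 192 194 194 194 192
 192 195 194 194 195 192]
267 [193 196 192 191 192 125 126 125 126 134 104 108 106 106 105 194 206 191
 196 191 193 192 194 193]
273 [190 192 195 195 127 127 128 123  99 103 105 107 102 104 108 104 108 194
 190 193 193 194 191 194]
279 [73 78 77 73 66 68 56 62 62 64 64 63 64 61 63 65 61 65 75 77 75 72 76 73]
```

View pics/w5.png

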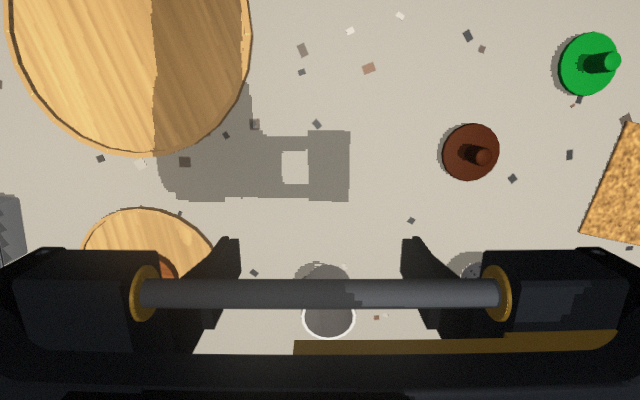

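The cup's rim shows below the rod at columns 302–356, rows 308–338, with the lower arc visible. I'll fit it, and cross-check with the earlier w3 picture where the whole rim showed.

Run:
```python
from h import *
c=cam("wrist"); im=c["img"]; g=cv2.cvtColor(im,cv2.COLOR_RGB2GRAY)
P=c["pose"]; tp=env.get_obs()["tool_pos"]
m=(g>215); m[:312]=0; m[339:]=0; m[:,:296]=0; m[:,362:]=0
k=np.argwhere(m)[:,::-1]; print(len(k))
# outermost white pixel per column (lower) / per row
pts=[(u,k[k[:,0]==u][:,1].max()+.5) for u in range(306,352) if (k[:,0]==u).any()]
Q=onz(c,pts,.062); print("arc",circ(Q,.028),circ(Q))
# w3
w=cv2.imread("pics/w3.png"); gw=cv2.cvtColor(w,cv2.COLOR_BGR2GRAY)
c3=dict(c); T=np.array(P).copy(); T[:3,3]+=np.array([.569322,-.25325831,.15130589])-tp; c3["pose"]=T
m=(gw>220); m[:205]=0; m[275:]=0; m[:,:495]=0; m[:,575:]=0
print("w3",disc(c3,(536,242),48,m,.062))
```

```text
172
arc (array([ 0.5957, -0.0766,  0.028 ]), np.float64(0.44)) (array([ 0.5949, -0.0766,  0.0287]), np.float64(0.43))
w3 (array([ 0.5968, -0.0759]), 56.1, array([ 0.5968, -0.0762]), array([52.5, 52.7]))
```

Call:
step_arm --delta_pos '[[-0.25,0.04,0],[-0.5,0.04,0],[-0.63,0.04,0],[-0.63,0.04,0.1],[-0.63,0.04,0.3],[-0.63,0.04,0.55],[-0.63,0.04,0.75],[-0.63,0.04,0.8],[-0.63,0.04,0.8],[-0.63,0.04,0.8]]' --rot '[[0,0,0],[0,0,0],[0,0,0],[0,0,0],[0,0,0],[0,0,0],[0,0,0],[0,0,0],[0,0,0],[0,0,0]]' --gripper '[1,1,1,1,1,1,1,1,1,1]'

```text
time_s: 12.62
tool_pos: [0.5962, -0.0773, 0.0372]
tool_rot: [180.0, 0.2, 180.0]
force: [0.1, 0.6, 0.5]
grip_width: 0.0871
grasp_force: 0.0
```

Call:
step_arm --delta_pos '[[0,0,0],[0,0,0],[0,0,0],[0,0,0],[0,0,0],[0,0,0]]' --rot '[[0,0,0],[0,0,0],[0,0,0],[0,0,0],[0,0,0],[0,0,0]]' --gripper '[0.35,0.1,0.1,0.1,0.1,0.1]' --squeeze 20

```text
time_s: 13.38
tool_pos: [0.595, -0.0773, 0.0356]
tool_rot: [-180.0, 0.0, 180.0]
force: [0.4, -1.4, 2.5]
grip_width: 0.0559
grasp_force: 20.0
```

Call:
step_arm --delta_pos '[[0,0,-0.05],[0,0,-0.2],[0,0,-0.4],[0,-0.1,-0.5],[0.0,-0.25,-0.5],[0.03,-0.45,-0.5],[0.0725,-0.65,-0.5],[0.0725,-0.85,-0.5],[0.0725,-0.95,-0.5],[0.0725,-1,-0.5],[0.0725,-1,-0.5],[0.0725,-1,-0.5]]' --rot '[[0,0,0],[0,0,0],[0,0,0],[0,0,0],[0,0,0],[0,0,0],[0,0,0],[0,0,0],[0,0,0],[0,0,0],[0,0,0],[0,0,0]]' --gripper '[0.1,0.1,0.1,0.1,0.1,0.1,0.1,0.1,0.1,0.1,0.1,0.1]'

```text
time_s: 14.88
tool_pos: [0.5811, -0.2749, 0.1351]
tool_rot: [179.9, -0.0, -179.9]
force: [0.1, -0.0, -0.9]
grip_width: 0.0554
grasp_force: 20.0
```

Call:
step_arm --delta_pos '[[0,-0.05,0],[0,-0.05,0.1],[0,-0.05,0.2],[0,-0.05,0.3],[0,-0.05,0.36],[0,-0.05,0.39],[0,-0.05,0.4],[0,-0.05,0.4],[0,-0.05,0.4]]' --rot '[[0,0,0],[0,0,0],[0,0,0],[0,0,0],[0,0,0],[0,0,0],[0,0,0],[0,0,0],[0,0,0]]' --gripper '[0.1,0.1,0.1,0.1,0.1,0.1,0.1,0.1,0.1]'

```text
time_s: 16.0
tool_pos: [0.5809, -0.2872, 0.056]
tool_rot: [-180.0, 0.1, 180.0]
force: [1.0, -0.1, -2.4]
grip_width: 0.0555
grasp_force: 20.0
```

Run:
```python
from h import *
c=cam("scene"); p=proj(c,(.583,-.285,.03))[0].astype(int); print(p,env.get_obs()["tool_pos"])
save(c,"s2.png",(p[0]-60,p[1]-60,p[0]+60,p[1]+40),5)
```

```text
[240 261] [ 0.58082957 -0.2871176   0.05596481]
```

View pics/s2.png

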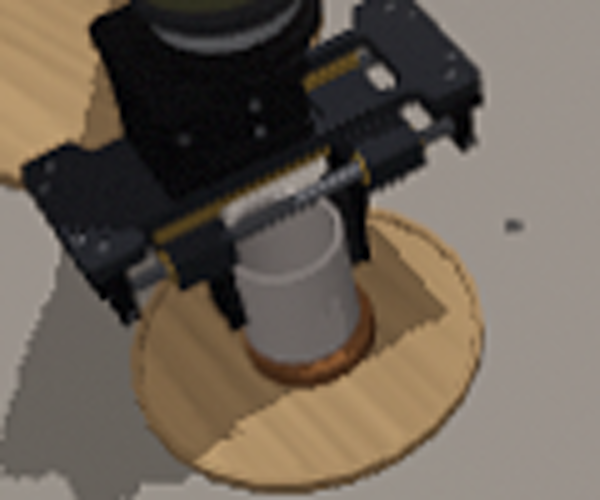

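In the crop the coaster spans columns 245–375 and the cup bottom 246–352, so the cup sits a few mm to the left. I'll measure that by casting arcs onto planes.

Run:
```python
from h import *
c=cam("scene"); im=c["img"]; h=cv2.cvtColor(im,cv2.COLOR_RGB2HSV).astype(int)
x0,y0=180,201
S=h[:,:,1]; H=h[:,:,0]
m=((S>150)).astype(np.uint8); w=np.zeros_like(m); w[y0+55:y0+80,x0+44:x0+80]=1; m&=w
ys,xs=np.nonzero(m); print(len(xs),xs.min()-x0,xs.max()-x0,ys.min()-y0,ys.max()-y0)
lo=[(u,ys[xs==u].max()+.5) for u in sorted(set(xs))]; up=[(u,ys[xs==u].min()-.5) for u in sorted(set(xs)) if u<x0+70]
print([(u-x0,round(v-y0,1)) for u,v in lo]); print([(u-x0,round(v-y0,1)) for u,v in up])
print("coaster",circ(onz(c,lo,.004),.032)); print("cup",circ(onz(c,up,.0204),.028))
```

```text
126 44 74 58 76
[(np.int64(44), np.float64(61.5)), (np.int64(45), np.float64(62.5)), (np.int64(46), np.float64(64.5)), (np.int64(50), np.float64(71.5)), (np.int64(51), np.float64(73.5)), (np.int64(52), np.float64(74.5)), (np.int64(53), np.float64(74.5)), (np.int64(54), np.float64(75.5)), (np.int64(55), np.float64(75.5)), (np.int64(56), np.float64(76.5)), (np.int64(57), np.float64(76.5)), (np.int64(58), np.float64(76.5)), (np.int64(59), np.float64(76.5)), (np.int64(60), np.float64(76.5)), (np.int64(61), np.float64(76.5)), (np.int64(62), np.float64(76.5)), (np.int64(63), np.float64(76.5)), (np.int64(64), np.float64(76.5)), (np.int64(65), np.float64(75.5)), (np.int64(66), np.float64(75.5)), (np.int64(67), np.float64(74.5)), (np.int64(68), np.float64(74.5)), (np.int64(69), np.float64(74.5)), (np.int64(70), np.float64(73.5)), (np.int64(71), np.float64(72.5)), (np.int64(72), np.float64(71.5)), (np.int64(73), np.float64(70.5)), (np.int64(74), np.float64(68.5))]
[(np.int64(44), np.float64(60.5)), (np.int64(45), np.float64(61.5)), (np.int64(46), np.float64(63.5)), (np.int64(50), np.float64(69.5)), (np.int64(51), np.float64(70.5)), (np.int64(52), np.float64(71.5)), (np.int64(53), np.float64(71.5)), (np.int64(54), np.float64(72.5)), (np.int64(55), np.float64(72.5)), (np.int64(56), np.float64(72.5)), (np.int64(57), np.float64(72.5)), (np.int64(58), np.float64(72.5)), (np.int64(59), np.float64(72.5)), (np.int64(60), np.float64(72.5)), (np.int64(61), np.float64(72.5)), (np.int64(62), np.float64(72.5)), (np.int64(63), np.float64(72.5)), (np.int64(64), np.float64(71.5)), (np.int64(65), np.float64(71.5)), (np.int64(66), np.float64(70.5)), (np.int64(67), np.float64(70.5)), (np.int64(68), np.float64(69.5)), (np.int64(69), np.float64(68.5))]
coaster (array([ 0.579, -0.284,  0.032]), np.float64(4.08))
cup (array([ 0.5819, -0.2882,  0.028 ]), np.float64(3.48))
```

Run:
```python
from h import *
c=cam("scene"); im=c["img"]; h=cv2.cvtColor(im,cv2.COLOR_RGB2HSV).astype(int); S=h[:,:,1]
x0,y0=180,201
m=(S>150); m[:y0+55]=0; m[y0+80:]=0; m[:,:x0+50]=0; m[:,x0+80:]=0
ys,xs=np.nonzero(m); U=sorted(set(xs))
lo=[(u,ys[xs==u].max()+.5) for u in U]
cu=[(u,ys[xs==u].min()-.5) for u in U if u<=x0+69]
for z in(.004,.006): print("coaster",circ(onz(c,lo,z),.032))
for z in(.0204,.0185): print("cup",circ(onz(c,cu,z),.028))
```

```text
coaster (array([ 0.5791, -0.2838,  0.032 ]), np.float64(0.75))
coaster (array([ 0.5805, -0.2843,  0.032 ]), np.float64(0.75))
cup (array([ 0.5825, -0.2875,  0.028 ]), np.float64(0.65))
cup (array([ 0.5811, -0.287 ,  0.028 ]), np.float64(0.66))
```

Call:
step_arm --delta_pos '[[0.006,0.014,0],[0.006,0.014,0.008],[0.006,0.014,0.014],[0.006,0.014,0.018],[0.006,0.014,0.018],[0.006,0.014,0.018]]' --rot '[[0,0,0],[0,0,0],[0,0,0],[0,0,0],[0,0,0],[0,0,0]]' --gripper '[0.1,0.1,0.1,0.1,0.1,0.1]'

```text
time_s: 16.9
tool_pos: [0.5792, -0.2842, 0.0517]
tool_rot: [180.0, 0.0, 180.0]
force: [-1.3, -0.2, -2.0]
grip_width: 0.0555
grasp_force: 20.0
```

Call:
step_arm --delta_pos '[[0,0,0.002],[0,0,0.004],[0,0,0.004],[0,0,0.004]]' --rot '[[0,0,0],[0,0,0],[0,0,0],[0,0,0]]' --gripper '[0.1,0.1,0.1,0.1]'

```text
time_s: 17.4
tool_pos: [0.5793, -0.2842, 0.0516]
tool_rot: [180.0, 0.0, 180.0]
force: [-3.1, 1.4, 5.9]
grip_width: 0.0557
grasp_force: 20.0
```

Call:
step_arm --delta_pos '[[0,0,0],[0,0,0],[0,0,0],[0,0,-0.1],[0,0,-0.3],[0,0,-0.6],[0.3,0,-0.8],[0.6,0,-0.8],[0.7,0.2,-0.8],[0.7,0.5,-0.8],[0.7,0.8,-0.8],[0.7,1,-0.8],[0.7,1,-0.8],[0.7,1,-0.8]]' --rot '[[0,0,0],[0,0,0],[0,0,0],[0,0,0],[0,0,0],[0,0,0],[0,0,0],[0,0,0],[0,0,0],[0,0,0],[0,0,0],[0,0,0],[0,0,0],[0,0,0]]' --gripper '[0.5,1,1,1,1,1,1,1,1,1,1,1,1,1]'

```text
time_s: 19.15
tool_pos: [0.4395, -0.0853, 0.2119]
tool_rot: [-180.0, 0.1, 179.9]
force: [0.4, 0.2, -0.3]
grip_width: 0.087
grasp_force: 0.0
```

Run:
```python
from h import *
c=cam("scene"); im=c["img"]; h=cv2.cvtColor(im,cv2.COLOR_RGB2HSV).astype(int); S=h[:,:,1]
print(env.get_obs()["tool_pos"])
x0,y0=180,201
m=(S>150); m[:y0+55]=0; m[y0+80:]=0; m[:,:x0+46]=0; m[:,x0+80:]=0
ys,xs=np.nonzero(m); U=sorted(set(xs)); print(U[0]-x0,U[-1]-x0)
lo=[(u,ys[xs==u].max()+.5) for u in U]; cu=[(u,ys[xs==u].min()-.5) for u in U if x0+50<=u<=x0+69]
print("coaster",circ(onz(c,lo,.004),.032),"cup",circ(onz(c,cu,.016),.028))
a=im[y0:y0+100,x0:x0+120]
t=cam("top"); g=t["img"]; p=proj(t,(.582,-.284,.078))[0].astype(int); b=g[p[1]-40:p[1]+40,p[0]-40:p[0]+40]
v=np.hstack([cv2.resize(a,(480,400),interpolation=2),cv2.resize(b,(400,400),interpolation=2)])[:,:,::-1]
cv2.imwrite("pics/v3.png",cv2.resize(v,(800,364)))
```

```text
[ 0.43942091 -0.08565865  0.2117104 ]
49 74
coaster (array([ 0.5796, -0.2836,  0.032 ]), np.float64(0.68)) cup (array([ 0.5809, -0.2849,  0.028 ]), np.float64(0.81))
```

View pics/v3.png

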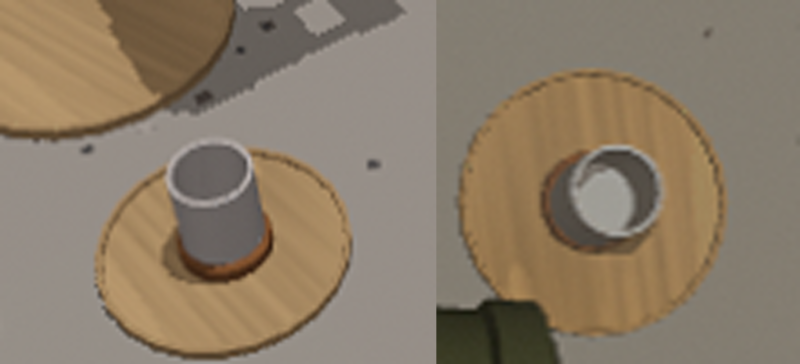

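Cup stands upright on the coaster: scene crop at (220,210), top crop rim at (615,192). It is about 1–2 mm off centre. Next I'll look at the strainer from the side.

Call:
step_arm --delta_pos '[[-0.25,0.1,0],[-0.45,0.175,0],[-0.575,0.175,0],[-0.575,0.175,0],[-0.575,0.175,0],[-0.575,0.175,0]]' --rot '[[0,0,0],[0,0,0],[0,0,0],[0,0,0],[0,0,0],[0,0,0]]' --gripper '[1,1,1,1,1,1]'

```text
time_s: 20.0
tool_pos: [0.5534, -0.0499, 0.2112]
tool_rot: [180.0, 0.0, 179.9]
force: [-0.3, -0.2, 0.1]
grip_width: 0.0869
grasp_force: 0.0
```

Run:
```python
from h import *
c=cam("wrist"); save(c,"w6.png"); g=cv2.cvtColor(c["img"],cv2.COLOR_RGB2GRAY); print(env.get_obs()["tool_pos"])
p=proj(c,(.586,.1,.047))[0]; print(p)
for s in(205,212,220): 
    m=(g>s)&(np.ptp(c["img"].astype(int),axis=2)<18)
    print(s,disc(c,p,42,m,.047))
p=p.astype(int); print(g[p[1],p[0]-45:p[0]+46:5],np.ptp(c["img"].astype(int),axis=2)[p[1],p[0]-45:p[0]+46:5])
```

```text
[ 0.55352808 -0.04967421  0.2112535 ]
[464.19564679 218.19616933]
205 (array([0.5861, 0.1018]), 62.6, array([0.586 , 0.1017]), array([61.2, 61.4]))
212 (array([0.5861, 0.1016]), 62.5, array([0.5859, 0.1017]), array([60.4, 60.9]))
220 (array([0.5858, 0.1015]), 61.5, array([0.5851, 0.1019]), array([57.8, 59.3]))
[123 123 123 103 222 222 148 139  85  77  78  74  71 177 221 223 193 193
 195] [19 16 18  9  4  4  4  4  3  2  2  1  1  3  3  4 22 22 22]
```

View pics/w6.png

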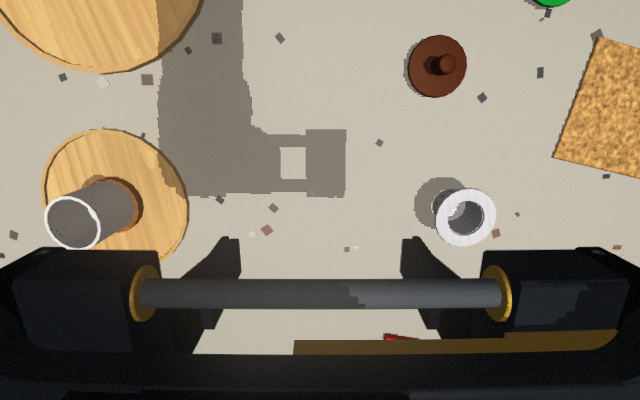

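Wrist view: flange ring at (465,217) and the standing cup's rim fully visible at (74,223). I'll measure the rim and lid in the same frame.

Run:
```python
from h import *
c=cam("wrist"); g=cv2.cvtColor(c["img"],cv2.COLOR_RGB2GRAY); h=cv2.cvtColor(c["img"],cv2.COLOR_RGB2HSV).astype(int)
for s in(205,215): print("cup",disc(c,(74,223),34,(g>s)&(h[:,:,1]<30),.078))
for s in(90,110): print("lid",disc(c,(437,66),40,(h[:,:,1]>s),.012))
```

```text
cup (array([ 0.5811, -0.2829]), 55.4, array([ 0.5809, -0.2829]), array([52.2, 52.5]))
cup (array([ 0.5811, -0.2828]), 55.6, array([ 0.581 , -0.2829]), array([52.3, 52.4]))
lid (array([0.4372, 0.0693]), 59.9, array([0.4374, 0.0693]), array([57.9, 58.5]))
lid (array([0.4375, 0.0693]), 59.6, array([0.4373, 0.0692]), array([57.5, 58.3]))
```

Call:
step_arm --delta_pos '[[-0.08,0.25,0],[-0.1625,0.5,0],[-0.1625,0.7,0],[-0.1625,0.75,0.1],[-0.1625,0.75,0.3],[-0.1625,0.75,0.55],[-0.1625,0.75,0.78],[-0.1625,0.75,0.85],[-0.1625,0.75,0.87],[-0.1625,0.75,0.87],[-0.1625,0.75,0.87]]' --rot '[[0,0,0],[0,0,0],[0,0,0],[0,0,0],[0,0,0],[0,0,0],[0,0,0],[0,0,0],[0,0,0],[0,0,0],[0,0,0]]' --gripper '[1,1,1,1,1,1,1,1,1,1,1]'

```text
time_s: 21.48
tool_pos: [0.5881, 0.101, 0.0388]
tool_rot: [179.9, 0.2, 180.0]
force: [1.1, -0.1, 0.0]
grip_width: 0.0872
grasp_force: 0.0
```

Call:
step_arm --delta_pos '[[0,0,0],[0,0,0],[0,0,0],[0,0,0],[0,0,0],[0,0,0]]' --rot '[[0,0,0],[0,0,0],[0,0,0],[0,0,0],[0,0,0],[0,0,0]]' --gripper '[0.5,0.3,0.3,0.3,0.3,0.3]' --squeeze 15

```text
time_s: 22.22
tool_pos: [0.5868, 0.1008, 0.0371]
tool_rot: [180.0, 0.0, 180.0]
force: [-0.3, 0.2, 3.0]
grip_width: 0.0637
grasp_force: 15.0
```

Call:
step_arm --delta_pos '[[0,0,-0.05],[0,0,-0.2],[0,0,-0.45],[0,-0.1,-0.65],[0,-0.3,-0.65],[0,-0.5,-0.65],[0,-0.7,-0.65],[0,-0.9,-0.65],[0,-1,-0.65],[0,-1,-0.65]]' --rot '[[0,0,0],[0,0,0],[0,0,0],[0,0,0],[0,0,0],[0,0,0],[0,0,0],[0,0,0],[0,0,0],[0,0,0]]' --gripper '[0.3,0.3,0.3,0.3,0.3,0.3,0.3,0.3,0.3,0.3]'

```text
time_s: 23.48
tool_pos: [0.5864, -0.1014, 0.1674]
tool_rot: [-180.0, 0.0, 179.8]
force: [-0.1, -0.2, -0.1]
grip_width: 0.0633
grasp_force: 15.0
```

Call:
step_arm --delta_pos '[[0.005,-0.15,0],[0.01,-0.35,0],[0.02,-0.55,0],[0.028,-0.75,0],[0.028,-0.88,0],[0.028,-0.92,0],[0.028,-0.92,0],[0.028,-0.92,0],[0.028,-0.92,0]]' --rot '[[0,0,0],[0,0,0],[0,0,0],[0,0,0],[0,0,0],[0,0,0],[0,0,0],[0,0,0],[0,0,0]]' --gripper '[0.3,0.3,0.3,0.3,0.3,0.3,0.3,0.3,0.3]'

```text
time_s: 24.6
tool_pos: [0.5817, -0.2815, 0.1669]
tool_rot: [179.9, 0.0, -179.9]
force: [0.4, 1.1, -0.4]
grip_width: 0.0635
grasp_force: 15.0
```

Call:
step_arm --delta_pos '[[0.003,-0.012,0.05],[0.003,-0.012,0.12],[0.003,-0.012,0.18],[0.003,-0.012,0.21],[0.003,-0.012,0.21],[0.003,-0.012,0.21]]' --rot '[[0,0,0],[0,0,0],[0,0,0],[0,0,0],[0,0,0],[0,0,0]]' --gripper '[0.3,0.3,0.3,0.3,0.3,0.3]'

```text
time_s: 25.35
tool_pos: [0.5808, -0.2858, 0.1253]
tool_rot: [-180.0, 0.0, 180.0]
force: [0.4, -0.4, -0.9]
grip_width: 0.0633
grasp_force: 15.0
```

Run:
```python
from h import *
c=cam("scene"); p=proj(c,(.583,-.285,.07))[0].astype(int); print(p,env.get_obs()["tool_pos"],env.get_obs()["qpos"].round(1))
save(c,"s4.png",(p[0]-50,p[1]-50,p[0]+50,p[1]+40),6)
```

```text
[237 250] [ 0.58089175 -0.28577004  0.12545647] [ -4.1  25.   36.1  92.2 -15.6  67.8 125.4]
```

View pics/s4.png

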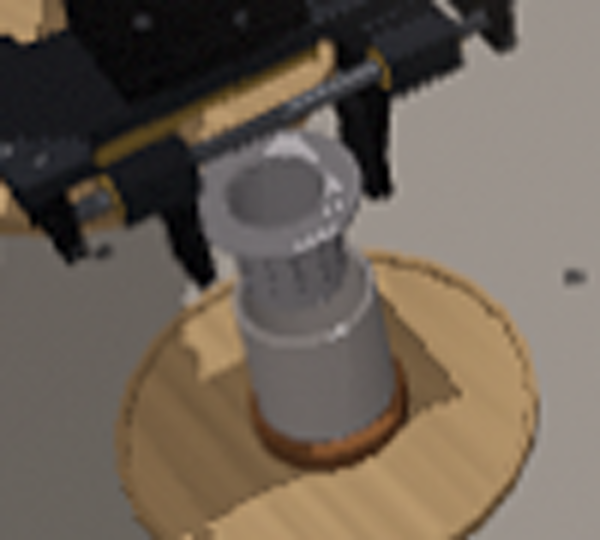

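The basket (columns 240–345) is slightly left of the cup rim (237–378). I'll correct about +2.5 mm in y, then lower slowly while watching the force.

Call:
step_arm --delta_pos '[[-0.003,0.012,0],[-0.003,0.012,0.03],[-0.003,0.012,0.06],[-0.003,0.012,0.09],[-0.003,0.012,0.12],[-0.003,0.012,0.15],[-0.003,0.012,0.15],[-0.003,0.012,0.15]]' --rot '[[0,0,0],[0,0,0],[0,0,0],[0,0,0],[0,0,0],[0,0,0],[0,0,0],[0,0,0]]' --gripper '[0.3,0.3,0.3,0.3,0.3,0.3,0.3,0.3]'

```text
time_s: 26.4
tool_pos: [0.5812, -0.2833, 0.0951]
tool_rot: [-180.0, 0.0, 180.0]
force: [0.5, 0.1, 0.0]
grip_width: 0.0638
grasp_force: 15.0
```

Call:
step_arm --delta_pos '[[0,-0.003,0.03],[0,-0.003,0.06],[0,-0.003,0.085],[0,-0.003,0.098],[0,-0.003,0.103],[0,-0.003,0.103],[0,-0.003,0.103]]' --rot '[[0,0,0],[0,0,0],[0,0,0],[0,0,0],[0,0,0],[0,0,0],[0,0,0]]' --gripper '[0.3,0.3,0.3,0.3,0.3,0.3,0.3]'

```text
time_s: 27.28
tool_pos: [0.5813, -0.2839, 0.0746]
tool_rot: [-180.0, 0.0, 180.0]
force: [0.3, 0.6, -0.2]
grip_width: 0.0636
grasp_force: 15.0
```

Call:
step_arm --delta_pos '[[0,0,0.004],[0,0,0.007],[0,0,0.007],[0,0,0.007]]' --rot '[[0,0,0],[0,0,0],[0,0,0],[0,0,0]]' --gripper '[0.3,0.3,0.3,0.3]'

```text
time_s: 27.78
tool_pos: [0.5813, -0.2838, 0.0732]
tool_rot: [180.0, 0.0, -180.0]
force: [-0.8, 0.5, 1.7]
grip_width: 0.0635
grasp_force: 15.0
```

Call:
step_arm --delta_pos '[[0,0,0.002],[0,0,0.003],[0,0,0.003]]' --rot '[[0,0,0],[0,0,0],[0,0,0]]' --gripper '[0.3,0.3,0.3]'

```text
time_s: 28.15
tool_pos: [0.5813, -0.2839, 0.0732]
tool_rot: [180.0, 0.0, 180.0]
force: [-2.7, 1.6, 6.0]
grip_width: 0.0634
grasp_force: 15.0
```

Call:
step_arm --delta_pos '[[0,0,0],[0,0,0],[0,0,0],[0,0,-0.1],[0,0,-0.3],[0,0,-0.55],[0.1,0.1,-0.7],[0.15,0.3,-0.7],[0.15,0.6,-0.7],[0.15,0.85,-0.7],[0.15,1,-0.7],[0.15,1,-0.7],[0.15,1,-0.7],[0.15,1,-0.7]]' --rot '[[0,0,0],[0,0,0],[0,0,0],[0,0,0],[0,0,0],[0,0,0],[0,0,0],[0,0,0],[0,0,0],[0,0,0],[0,0,0],[0,0,0],[0,0,0],[0,0,0]]' --gripper '[0.6,1,1,1,1,1,1,1,1,1,1,1,1,1]'

```text
time_s: 29.9
tool_pos: [0.5511, -0.0857, 0.2128]
tool_rot: [-180.0, 0.0, 179.8]
force: [0.1, -0.6, 0.3]
grip_width: 0.0869
grasp_force: 0.0
```

Run:
```python
from h import *
c=cam("wrist"); g=cv2.cvtColor(c["img"],cv2.COLOR_RGB2GRAY); h=cv2.cvtColor(c["img"],cv2.COLOR_RGB2HSV).astype(int)
print(env.get_obs()["tool_pos"]); p=proj(c,(.581,-.283,.083))[0]; q=proj(c,(.4373,.0693,.012))[0]; print(p,q)
for s in(190,205): print("flange",disc(c,p,48,(g>s)&(h[:,:,1]<22),.083))
for s in(90,110): print("lid",disc(c,q,40,(h[:,:,1]>s),.012))
s=cam("scene"); P=proj(s,(.583,-.285,.07))[0].astype(int)
a=s["img"][P[1]-40:P[1]+40,P[0]-40:P[0]+40]; x=int(p[0]);y=int(p[1]); x=max(x,50); b=c["img"][y-60:y+60,max(0,x-60):x+60]
v=np.hstack([cv2.resize(a,(400,400),interpolation=2),cv2.resize(b,(400,400),interpolation=2)])[:,:,::-1]; cv2.imwrite("pics/v5.png",v)
```

```text
[ 0.55107078 -0.08550448  0.21266847]
[106.36734067 227.70133974] [471.18959002  69.09380261]
flange (array([ 0.5811, -0.2822]), 63.0, array([ 0.5781, -0.2822]), array([54.1, 63.9]))
flange (array([ 0.5809, -0.2819]), 62.2, array([ 0.5782, -0.282 ]), array([53.6, 62.7]))
lid (array([0.4374, 0.069 ]), 59.9, array([0.4373, 0.069 ]), array([57.9, 58.6]))
lid (array([0.4377, 0.0689]), 59.7, array([0.4373, 0.069 ]), array([57.7, 58.5]))
```

View pics/v5.png

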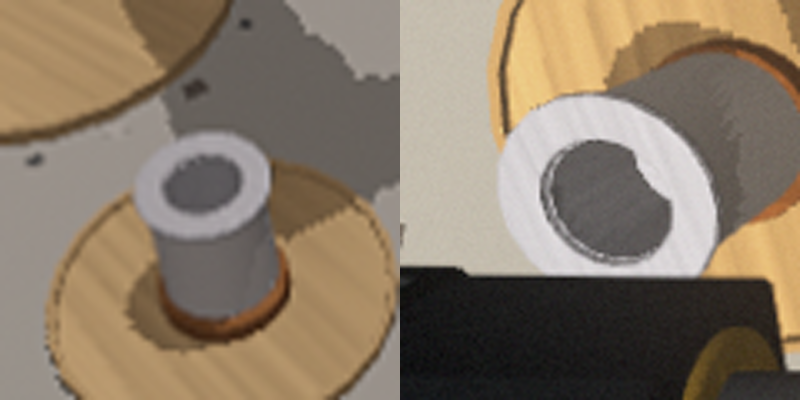

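Strainer hangs flat in the cup: flange at (203,185) in the left crop, level on the rim. Now the lid.

Call:
step_arm --delta_pos '[[0.15,0.2,0],[0.35,0.45,0],[0.5,0.65,0],[0.57,0.77,0],[0.57,0.77,0.1],[0.57,0.77,0.3],[0.57,0.77,0.55],[0.57,0.77,0.65],[0.57,0.77,0.65],[0.57,0.77,0.65]]' --rot '[[0,0,0],[0,0,0],[0,0,0],[0,0,0],[0,0,0],[0,0,0],[0,0,0],[0,0,0],[0,0,0],[0,0,0]]' --gripper '[0.03,0.03,0.03,0.03,0.03,0.03,0.03,0.03,0.03,0.03]'

```text
time_s: 31.25
tool_pos: [0.4381, 0.0701, 0.0834]
tool_rot: [180.0, 0.1, 180.0]
force: [0.1, 0.8, -0.2]
grip_width: 0.0451
grasp_force: 0.0
```

Run:
```python
from h import *
c=cam("wrist"); h=cv2.cvtColor(c["img"],cv2.COLOR_RGB2HSV).astype(int)
o=env.get_obs();print(o["tool_pos"],o["qpos"].round(1)); q=proj(c,(.4373,.0693,.012))[0]; print(q)
m=h[:,:,1]>110; m[278:]=0
k=edge(m,(200,100,440,270)); print(circ(onz(c,k,.009),.030),circ(onz(c,k,.009)),len(k))
```

```text
[0.43833024 0.07025783 0.08365419] [-35.4   0.5  23.1 122.1  -0.3  57.3  77.8]
[315.87679719 217.42062369]Traceback (most recent call last):
  File "<stdin>", line 5, in <module>
  File "h.py", line 16, in onz
    o,d=ray(c,uv); return o+d*((z-o[2])/d[:,2])[:,None]
        ~~~^^^^^^
  File "h.py", line 12, in ray
    p=cv2.undistortPoints(np.array(uv,float).reshape(-1,1,2),K(c),np.array(c["dist"],float)).reshape(-1,2)
      ~~~~~~~~~~~~~~~~~~~^^^^^^^^^^^^^^^^^^^^^^^^^^^^^^^^^^^^^^^^^^^^^^^^^^^^^^^^^^^^^^^^^^^
cv2.error: OpenCV(4.12.0) /io/opencv/modules/calib3d/src/undistort.dispatch.cpp:347: error: (-215:Assertion failed) CV_IS_MAT(_src) && CV_IS_MAT(_dst) && (_src->rows == 1 || _src->cols == 1) && (_dst->rows == 1 || _dst->cols == 1) && _src->cols + _src->rows - 1 == _dst->rows + _dst->cols - 1 && (CV_MAT_TYPE(_src->type) == CV_32FC2 || CV_MAT_TYPE(_src->type) == CV_64FC2) && (CV_MAT_TYPE(_dst->type) == CV_32FC2 || CV_MAT_TYPE(_dst->type) == CV_64FC2) in function 'cvUndistortPointsInternal'
```

Call:
step_arm --delta_pos '[[0.005,-0.008,0.08],[0.005,-0.008,0.16],[0.005,-0.008,0.23],[0.005,-0.008,0.27],[0.005,-0.008,0.278],[0.005,-0.008,0.278],[0.005,-0.008,0.278],[0.005,-0.008,0.278],[0.005,-0.008,0.278],[0.005,-0.008,0.278],[0.005,-0.008,0.278],[0.005,-0.008,0.278]]' --rot '[[0,0,0],[0,0,0],[0,0,0],[0,0,0],[0,0,0],[0,0,0],[0,0,0],[0,0,0],[0,0,0],[0,0,0],[0,0,0],[0,0,0]]' --gripper '[0.03,0.03,0.03,0.03,0.03,0.03,-0.3,-0.77,-0.77,-0.77,-0.77,-0.77]' --squeeze 20

```text
time_s: 32.8
tool_pos: [0.4363, 0.0686, 0.0269]
tool_rot: [180.0, 0.0, 180.0]
force: [0.3, 0.1, 1.8]
grip_width: 0.0172
grasp_force: 20.0
```

Call:
step_arm --delta_pos '[[0,0,-0.05],[0,0,-0.2],[0,0,-0.45],[-0.1,-0.1,-0.7],[-0.25,-0.3,-0.7],[-0.4,-0.5,-0.7],[-0.55,-0.7,-0.7],[-0.68,-0.85,-0.7],[-0.72,-0.9,-0.7],[-0.72,-0.9,-0.7],[-0.72,-0.9,-0.7]]' --rot '[[0,0,0],[0,0,0],[0,0,0],[0,0,0],[0,0,0],[0,0,0],[0,0,0],[0,0,0],[0,0,0],[0,0,0],[0,0,0]]' --gripper '[-0.77,-0.77,-0.77,-0.77,-0.77,-0.77,-0.77,-0.77,-0.77,-0.77,-0.77]'

```text
time_s: 34.17
tool_pos: [0.5795, -0.1097, 0.1667]
tool_rot: [179.9, -0.0, -179.9]
force: [-0.5, -0.6, -1.4]
grip_width: 0.0173
grasp_force: 20.0
```

Call:
step_arm --delta_pos '[[0,-0.15,0],[0,-0.35,0],[0,-0.55,0],[0,-0.72,0],[0,-0.82,0],[0,-0.86,0],[0,-0.86,0],[0,-0.86,0],[0,-0.86,0]]' --rot '[[0,0,0],[0,0,0],[0,0,0],[0,0,0],[0,0,0],[0,0,0],[0,0,0],[0,0,0],[0,0,0]]' --gripper '[-0.77,-0.77,-0.77,-0.77,-0.77,-0.77,-0.77,-0.77,-0.77]'

```text
time_s: 35.3
tool_pos: [0.5806, -0.282, 0.1667]
tool_rot: [180.0, 0.0, -179.9]
force: [0.1, -0.2, -1.0]
grip_width: 0.0173
grasp_force: 20.0
```

Call:
step_arm --delta_pos '[[0,-0.006,0.06],[0,-0.006,0.12],[0,-0.006,0.18],[0,-0.006,0.22],[0,-0.006,0.24],[0,-0.006,0.24],[0,-0.006,0.24]]' --rot '[[0,0,0],[0,0,0],[0,0,0],[0,0,0],[0,0,0],[0,0,0],[0,0,0]]' --gripper '[-0.77,-0.77,-0.77,-0.77,-0.77,-0.77,-0.77]'

```text
time_s: 36.17
tool_pos: [0.5805, -0.2848, 0.1192]
tool_rot: [-180.0, 0.0, 180.0]
force: [-0.1, -0.0, -1.0]
grip_width: 0.0173
grasp_force: 20.0
```

Run:
```python
from h import *
c=cam("scene"); p=proj(c,(.583,-.285,.08))[0].astype(int); print(p,env.get_obs()["tool_pos"])
save(c,"s6.png",(p[0]-50,p[1]-45,p[0]+50,p[1]+40),6)
```

```text
[237 248] [ 0.58044079 -0.28479196  0.11926108]
```

View pics/s6.png

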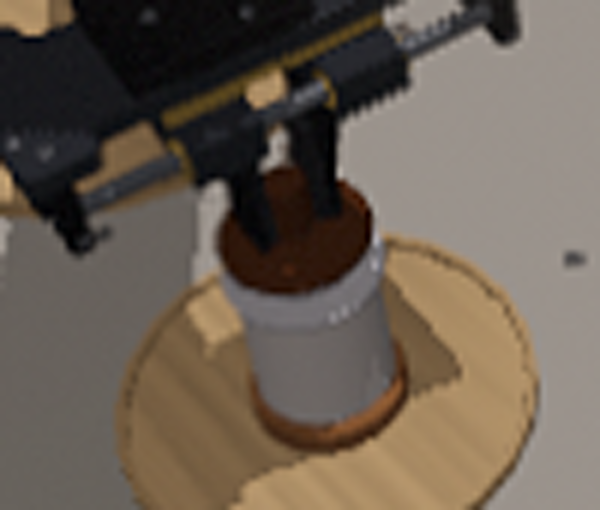

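The lid (columns 218–374) is over the flange (225–385) within about 2 mm. I'll nudge +1 mm in y and lower.

Call:
step_arm --delta_pos '[[-0.003,0.006,0.02],[-0.003,0.006,0.04],[-0.003,0.006,0.055],[-0.003,0.006,0.066],[-0.003,0.006,0.07],[-0.003,0.006,0.07],[-0.003,0.006,0.07]]' --rot '[[0,0,0],[0,0,0],[0,0,0],[0,0,0],[0,0,0],[0,0,0],[0,0,0]]' --gripper '[-0.77,-0.77,-0.77,-0.77,-0.77,-0.77,-0.77]'

```text
time_s: 37.1
tool_pos: [0.5808, -0.2834, 0.1049]
tool_rot: [-180.0, 0.0, -180.0]
force: [-0.1, -0.3, -1.0]
grip_width: 0.0172
grasp_force: 20.0
```

Call:
step_arm --delta_pos '[[0,0,0.003],[0,0,0.006],[0,0,0.006],[0,0,0.006]]' --rot '[[0,0,0],[0,0,0],[0,0,0],[0,0,0]]' --gripper '[-0.77,-0.77,-0.77,-0.77]'

```text
time_s: 37.6
tool_pos: [0.5809, -0.2835, 0.104]
tool_rot: [180.0, 0.0, 180.0]
force: [-1.0, 1.2, 3.6]
grip_width: 0.0173
grasp_force: 20.0
```

Call:
step_arm --delta_pos '[[0,0,0],[0,0,0],[0,0,0],[0,0,-0.1],[0,0,-0.3],[0,0,-0.5],[0.1,0.1,-0.6],[0.15,0.3,-0.6],[0.15,0.6,-0.6],[0.15,0.85,-0.6],[0.15,1,-0.6],[0.15,1,-0.6],[0.15,1,-0.6],[0.15,1,-0.6]]' --rot '[[0,0,0],[0,0,0],[0,0,0],[0,0,0],[0,0,0],[0,0,0],[0,0,0],[0,0,0],[0,0,0],[0,0,0],[0,0,0],[0,0,0],[0,0,0],[0,0,0]]' --gripper '[-0.4,0,0,0,0,0,0,0,0,0,0,0,0,0]'

```text
time_s: 39.35
tool_pos: [0.5507, -0.0853, 0.2241]
tool_rot: [-180.0, 0.0, 179.8]
force: [-1.2, -0.1, 0.2]
grip_width: 0.0436
grasp_force: 0.0
```

Run:
```python
from h import *
s=cam("scene"); P=proj(s,(.583,-.285,.07))[0].astype(int); c=cam("wrist")
p=proj(c,(.581,-.283,.09))[0].astype(int); print(p); x=max(p[0],60)
a=s["img"][P[1]-40:P[1]+40,P[0]-40:P[0]+40]; b=c["img"][p[1]-70:p[1]+50,x-60:x+60]
cv2.imwrite("pics/v7.png",np.hstack([cv2.resize(i,(400,400),interpolation=2) for i in(a,b)])[:,:,::-1])
```

```text
[108 226]
```

View pics/v7.png

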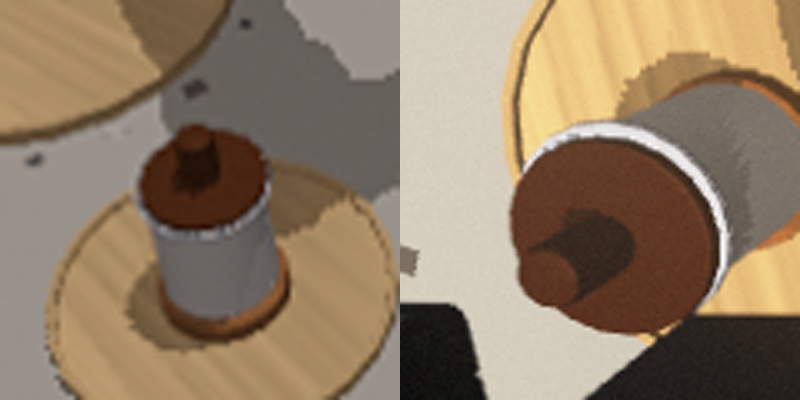

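The lid sits flat on the flange: disc at (203,180) in the scene crop, with an even white rim below. The gripper is clear and empty, so I'll hand it in.

```bash
python3 -c "
from cell import env
print(env.sign_off())"
```

```text
the job is handed in; nothing more can be done
None
```

The tea-for-one is stacked on the smaller round tray in the order asked (coaster, cup, strainer, brown lid), each piece within about 2 mm of centre by camera. The gripper was empty and clear at about 39 s, and I handed it in. I never went near the box, bowl or peg, but I didn't re-measure where they stand.

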